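# Put a cell on charge and click the current dial up to the blue tick

### The arm

A 7-joint arm with a two-finger parallel gripper is mounted at the origin on the work surface. World frame = base frame: x ahead of the robot, y to its left, z up, the work surface at z = 0. Lengths are in m, angles in rad, forces in N, time in s.
With the tool pointing down it reaches from about 0.425 to 0.925 m from the base axis. Payload 6.8 kg.
Tool frame: the origin (TCP) lies where the fingers leave the gripper's body, on its centre line; the fingertips stand 73 mm ahead of it and the grasp point (between the pads) lies 54 mm ahead of it; z points along the fingers, y is the line along which they close (so a half turn about z gives the same grasp; the last joint's range is limited). The gripper opens to 85 mm and grips with 20 to 120 N. Pads are 22 mm wide; open, the fingers measure 114 mm over their backs; the gripper's body (76 mm by 85 mm) begins 54 mm behind the grasp point. The pads swing forward as they close: fully open they stand 13 mm farther back than shut.
Start: joints at [-1.442, 0.477, 0.022, 1.555, -0.011, 1.109, -0.083], TCP at [0.158, 0.656, 0.304] pointing down, gripper open.
Joint ranges: [-2.96, 2.96], [-0.34, 2.1], [-1.41, 1.46], [0.24, 2.44], [-1.37, 4.51], [0.17, 1.92], [-2.96, 2.96]. Speed limits (rad/s): [2.39, 2.39, 3.14, 3.14, 3.14, 3.14, 3.14].

### API

Orientations are given as a rotation vector (axis times angle).
In Python, from bench import r, grab_frame, camera_info gives the robot as it stands.
- The arm moves only by the shell command python3 -m pendant 'ROWS' [OPENING] [FORCE]. ROWS is rows parted by semicolons, their numbers by spaces, 1 to 5 of them, each of 6 numbers: dx, dy, dz in m, then a rotation vector rx, ry, rz in rad; each row is the pose to reach, as a shift and turn from the pose commanded when the command began, along the tool's axes at that moment; what a row does not reach only later rows make up. A row lasts 1/10 s, in which the tool goes at most 0.05 m and 0.15 rad, less where a joint would pass 70% of its speed; a pose out of reach is approached as far as the arm can. OPENING is the finger opening in m, set as the command begins (- or left out keeps the last). The fingers move at their own pace and stop on an object; FORCE is the grip in N (left out, the last holds). Time passes only in rows, so rows that do not move let the fingers close. It prints the time, the measured TCP pose, the force, the opening and the grip force at its end.
- r.get_obs(): the state, without advancing time (a new reading comes with each control period).
- grab_frame(name): name is "side" or "top" or "wrist"; returns (picture, depth): 480x640x3 uint8, blue, green, red; 480x640 float32, m along the optical axis (not along the pixel's ray), 0 where there is no reading.
- camera_info(name): a dict with "camera_matrix" (3x3 intrinsics, pixels), "R" (3x3) and "t" (3): a world point X has camera coordinates R X + t. Camera axes: x right, y down, z forward; pixel columns grow to the right and rows downward; lengths in m; the calibration is good to about 2 mm. A picture is of the moment at which its call begins: read the wrist's pose just before it. camera_info takes no time and is no camera call; for the wrist camera it gives the pose at the moment of the call.
- r.hand_in(): hands the job in; it is judged then, once.
The state is a dict: "clock": time; "joints": joint angles; "qvel": joint speeds; "tau": joint torques, N m; "tcp_pos": TCP position; "orientation": TCP orientation; "contact_force": force on the tool from outside, world axes, zero at the start; "moment": the same for the moment, N m; "grip_width": finger opening in m; "gripper_force": force on a finger pad.
Only numpy, scipy, OpenCV 4.12 (cv2) and the standard library are available. Lean on these libraries where they do the work, as an engineer would, in place of code of your own. Each camera call takes 0.05 s, during which the arm holds its last target. There are 200 camera calls.

### The job

Put the blue cell with the black sleeve on charge: lay it in the charger's open bay with its button (plus) end against the fixed terminal at the back, pushing the sprung contact back with its other end instead of forcing it down. Then turn the current dial clockwise, click by click, until its white pointer rests at the blue tick; do not let it click beyond the blue tick at any time, for that current would spoil the cell. The dial's bar grip is worn and loose on its shaft, so count the clicks you feel rather than trusting the angle of the bar; pinch the dial lightly, handle charger and cell gently, and leave everything else on the desk where it is.

Things in the scene. Friction and masses are not known exactly. Their poses are not given: they have to be found in the camera images.
- cell: the blue cell with a black sleeve over its minus end: a cylinder 26 mm in diameter, 65 mm long without the button, about 90 g, lying on the desk. Origin at its centre on the axis, 13 mm above the desk; its own x axis runs along its length toward the plus end (y and z are any, as it rolls)
- cell_plus (a point): tip of the cell's plus button (11 mm wide, 2 mm proud of the end face), 34.5 mm from the cell's centre along its x axis
- charger: the dark grey bench charger, fixed to the desk, 160 mm (its x, front to back) by 220 mm (its y). Origin under its centre; x points from its front (near the robot) to its back, z up. On its +y half is the open bay, on its -y half a control block whose panel is 45 mm above the desk. Its place and yaw change each time
- bay_floor (a point): centre of the bay's floor, 26 mm above the desk; axes as the charger's. The bay runs along the charger's x. Four rails 9 mm high, 29 mm apart inside, guide the cell near its ends only (18 to 31 mm from the centre); beside the middle of the cell the floor is free for fingers, 45 mm to either side
- plus_contact (a point): point on the fixed plus terminal that the button must touch: 34.5 mm behind (+x) and 13 mm above the bay floor centre. The terminal block faces -x and is 17 mm high above the bay floor, 30 mm wide, and the case behind it is as high. Held level with its underside above the block, the cell can push the sprung contact back and then be lowered straight in
- minus_contact (a point): point on the face of the sprung minus contact, 13.5 mm above the bay floor: a black plate 24 mm wide, its top 34.5 mm above the bay floor. At rest its face is 25.5 mm in front (-x) of the bay centre and 60 mm from the plus terminal. It slides toward -x by up to 14 mm; spring 3.6 N at rest and 0.45 N more per mm. A seated cell holds it 7 mm back
- dial_axis (a point): centre of the current dial on the panel, 45 mm above the desk; axes as the charger's. Black skirt 54 mm across, its top 7 mm above the panel, with a bar grip on it; 50 mm of free room around. Each click takes about 0.25 N m to start, less and less up to half way, then the shaft snaps on by itself to the next position and stays there. It resists likewise the other way
- pointer (a point): white pointer mark on the skirt, 24 mm from the dial's axis, 7 mm above the panel; its x axis points outward. It turns with the switch shaft and shows the true setting. Ticks every 15 degrees, one click each: position 0 is along the charger's +y; clockwise from above (from +y toward +x) goes up to 9. Blue tick: position 6, along +x. It starts at position 0, 1, 2 or 3
- grip_bar (a point): middle of the dial's bar grip, on the dial's axis, 19.5 mm above the panel. The bar is 40 mm long (along this point's x), 11 mm thick (y), from 7.5 to 29.5 mm above the panel. Worn on its shaft, it turns freely several degrees to either side of the pointer before it takes the shaft along, and where it lies in this play differs each time
- blue_tick (a point): where the pointer mark stands when the dial is at the blue tick (position 6): 24 mm from the dial's axis along the charger's +x, 7 mm above the panel
- next_tick (a point): where the pointer mark would stand one click too far (position 7)
- spare_cell: bystander: the other cell, green without sleeve, same size as the blue one, lying on the desk; origin at its centre, its own x axis along its length
- earbud_case: bystander: dark grey rounded earphone case, 60 x 46 x 24 mm; origin under its centre
- paper_roll: bystander: roll of white and pink paper, 210 mm long, 48 mm thick, lying; origin under its centre
- tape_roll: bystander: roll of blue tape lying flat, 68 mm across, 19 mm high; origin under its centre
- screwdriver: bystander: yellow-handled screwdriver, 160 mm long, lying; origin under its middle
- flux_jar: bystander: small amber jar with a black cap, 42 mm across, 42 mm high; origin under its centre
- mug: bystander: white mug, 80 mm across, 92 mm high; origin under its centre
- strip_tray: bystander: flat grey parts tray, 110 x 75 x 22 mm; origin under its centre
There are look-alikes about, which are no part of the job. What is meant by the cell is not brown, and is the smaller of those in its own colour.

How it is judged:
By the outcome, as a careful person would: the job done as asked, in the order asked, and still so for the second after the job is handed in, with the robot touching nothing.
It also fails if it takes over 70 s, if anything falls off the work surface, if the arm or the gripper's body presses on something with over 40 N, if the wrist force passes 120 N, or if a joint passes its speed limit or range.

## Working session

There is one attempt and no reset: what is moved stays moved. The work goes in short steps, Python scripts to look and compute and a shell command to move; the robot and the scene stay as the last step left them, time stands still between calls to the robot, and variables do not carry over. Pictures are saved under pics/ and viewed, at most 10 in all, crops included, and the job is handed in when it is done.

```bash
mkdir -p pics; ls; python3 - <<'E'
from bench import r, grab_frame, camera_info
import cv2, numpy as np
o=r.get_obs(); print({k:np.round(v,3) for k,v in o.items()})
for n in ["side","top"]:
    p,d=grab_frame(n); np.savez(f"pics/{n}0.npz",p=p,d=d); cv2.imwrite(f"pics/{n}0.png",p)
    c=camera_info(n); print(n,c)
E
```

```text
pics
{'clock': np.float64(0.0), 'joints': array([-1.442,  0.478,  0.022,  1.556, -0.011,  1.109, -0.083]), 'qvel': array([-0.002, -0.002, -0.001, -0.   ,  0.001,  0.001,  0.001]), 'tau': array([ 0.0000e+00, -5.9645e+01,  1.6080e+00, -2.8118e+01,  1.3000e-02,
        9.0000e-03,  0.0000e+00]), 'tcp_pos': array([0.158, 0.656, 0.303]), 'orientation': array([-3.71e-01, -3.12e+00,  3.00e-03]), 'contact_force': array([-0.709,  0.967,  0.51 ]), 'moment': array([ 0.033, -0.016, -0.004]), 'gripper_force': np.float64(0.0), 'grip_width': np.float64(0.085)}
side {'camera_matrix': array([[575.14475346,   0.        , 323.42138255],
       [  0.        , 575.14475346, 244.35054211],
       [  0.        ,   0.        ,   1.        ]]), 'R': array([[ 0.92895909,  0.36956934, -0.0212959 ],
       [ 0.19606524, -0.54000013, -0.81850979],
       [-0.31399591,  0.75618672, -0.57409773]]), 't': array([-0.4822798 , -0.02871955,  1.75588876])}
top {'camera_matrix': array([[537.35973263,   0.        , 320.63312551],
       [  0.        , 537.35973263, 241.12259647],
       [  0.        ,   0.        ,   1.        ]]), 'R': array([[-0.00805816, -0.9999531 , -0.00537218],
       [-0.98973431,  0.0087422 , -0.14265193],
       [ 0.14269221,  0.00416752, -0.98975834]]), 't': array([0.00981019, 0.5052872 , 1.27711807])}
```

View pics/top0.png

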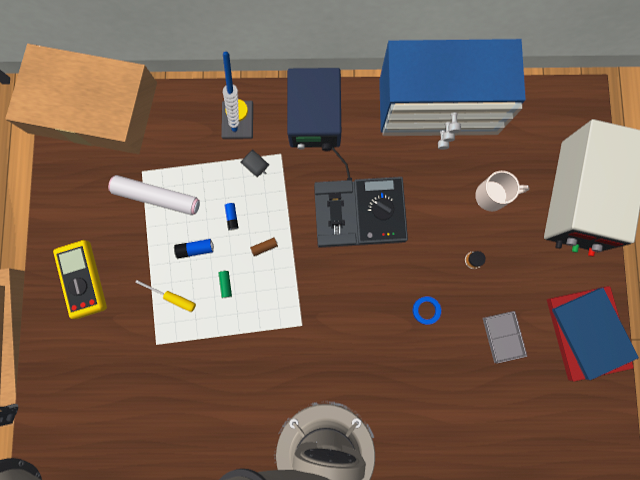

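View pics/side0.png

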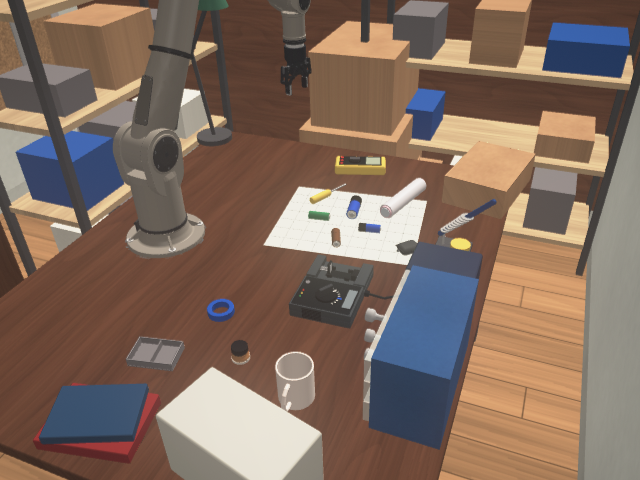

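The top view shows these candidates for the cell:
- Small blue with black sleeve at (231,216), about 27 px long, which is about 65 mm.
- Larger blue with black sleeve at (194,248), about 39 px long.
- Brown at (264,246).
- Green spare at (225,284).

The meant one is (231,216): it is blue, not brown, and the smaller of the two blues. The charger is at (361,211), with its bay on the left and its dial at (381,207).

I'll confirm this in one enlarged crop and measure.

```bash
cat > h.py <<'E'
from bench import r, grab_frame, camera_info
import cv2, numpy as np
from scipy.spatial.transform import Rotation as Rot
def ray(c,uv,z):
    "pixel(s) -> world points on plane height z"
    uv=np.atleast_2d(np.asarray(uv,float)); K,R,t=c["camera_matrix"],c["R"],c["t"]
    d=np.c_[uv,np.ones(len(uv))]@np.linalg.inv(K).T@R; o=-R.T@t
    return o+d*((z-o[2])/d[:,2])[:,None]
def proj(c,X):
    q=np.atleast_2d(X)@c["R"].T+c["t"]; q=q@c["camera_matrix"].T; return q[:,:2]/q[:,2:]
def tool(target):
    "world displacement of TCP to target (xyz), in tool axes"
    o=r.get_obs(); R=Rot.from_rotvec(o["orientation"]); return R.inv().apply(np.array(target)-o["tcp_pos"])
def blob(m,k=0):
    n,l,s,_=cv2.connectedComponentsWithStats(m.astype(np.uint8)); i=1+np.argsort(-s[1:,4])[k]
    return l==i
E
python3 - <<'E'
from h import *
p=np.load("pics/top0.npz")["p"]; c=camera_info("top"); hsv=cv2.cvtColor(p,cv2.COLOR_BGR2HSV)
a=cv2.resize(p[190:300,160:300],None,fx=5.7,fy=5.0,interpolation=cv2.INTER_CUBIC)[:300,:]
cv2.imwrite("pics/crop1.png",np.vstack([cv2.resize(p[195:275,160:293],(798,300)) if 0 else cv2.resize(p[195:270,160:293],(665,300) if 0 else (532,300),interpolation=cv2.INTER_CUBIC),cv2.resize(p[170:245+5,305:305+142],(532,300),interpolation=cv2.INTER_CUBIC)]))
w=p[195:240,215:250]; hs=hsv[195:240,215:250]
blue=(hs[...,0]>100)&(hs[...,0]<130)&(hs[...,1]>120)&(hs[...,2]>60)
m=(hs[...,2]<110)|blue; m=blob(m)
cell=cv2.minAreaRect(np.argwhere(m)[:,::-1].astype(np.float32)); b=np.argwhere(blue)[:,::-1].mean(0)+[215,195]
k=np.argwhere(m&~blue)[:,::-1].mean(0)+[215,195]
print(cell,b,k,"world blue",ray(c,b,.02),"black",ray(c,k,.02))
print("mid",ray(c,np.argwhere(m)[:,::-1].mean(0)+[215,195],.02))
print("charger corners",ray(c,[[316,181],[401,178],[407,241],[318,246]],.0454).round(3), "dial",ray(c,[381,207],.06))
d=np.load("pics/top0.npz")["d"];print(d[300,230],d[212,331])
E
```

```text
((15.878378868103027, 20.77027130126953), (26.13943862915039, 10.028338432312012), 80.53767395019531) [230.21556886 211.31137725] [232.24731183 224.20430108] world blue [[0.5848921 0.2307658 0.02     ]] black [[0.55216702 0.22518425 0.02      ]]
mid [[0.57316024 0.22876483 0.02      ]]
charger corners [[ 0.654  0.016  0.045]
 [ 0.66  -0.194  0.045]
 [ 0.502 -0.204  0.045]
 [ 0.492  0.012  0.045]] dial [[ 0.58406997 -0.1413216   0.06      ]]
1.3286166 1.3343368
```

View pics/crop1.png

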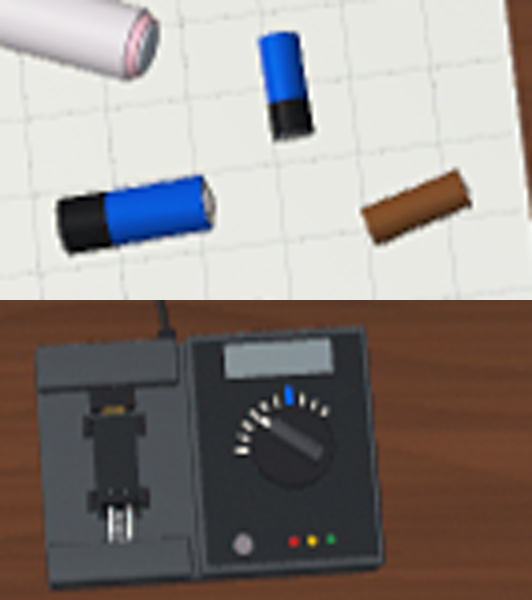

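The enlarged crop confirms it. The small blue cell with the black sleeve is at crop (285,85). Its blue plus end points away (+x) and its sleeve is nearer the robot. The larger blue cell at (135,215) and the brown one at (415,205) are look-alikes. On the dial, the pointer is near the upper left and the blue tick is at crop (289,395).

Next I work out the first move.

```bash
python3 - <<'E'
from h import *
o=r.get_obs(); R=Rot.from_rotvec(o["orientation"]); print(R.as_matrix().round(3))
c=camera_info("wrist"); C=-c["R"].T@c["t"]
print("cam in tool",R.inv().apply(C-o["tcp_pos"]).round(4),"\n",(c["R"]@R.as_matrix()).round(3),c["camera_matrix"])
print(tool([.573,.229,.30]))
tx=R.as_matrix()[:,0]; print("tool x yaw deg",np.degrees(np.arctan2(tx[1],tx[0])))
E
```

```text
[[-0.972  0.235 -0.   ]
 [ 0.235  0.972 -0.002]
 [-0.    -0.002 -1.   ]]
cam in tool [ 0.0731 -0.0002 -0.0709] 
 [[ 0.001  1.     0.001]
 [-0.958  0.001 -0.287]
 [-0.287 -0.     0.958]] [[348.8670211    0.         316.70091734]
 [  0.         348.8670211  242.13387737]
 [  0.           0.           1.        ]]
[-0.50327161 -0.31755707  0.00361365]
tool x yaw deg 166.43495831291332
```

```bash
R1='-.04 -.026 0 0 0 0;-.08 -.052 0 0 0 0;-.12 -.078 0 0 0 0;-.16 -.104 0 0 0 0;-.2 -.13 0 0 0 0' true
python3 -m pendant '-.04 -.026 0 0 0 0;-.08 -.052 0 0 0 0;-.12 -.078 0 0 0 0;-.16 -.104 0 0 0 0;-.2 -.13 0 0 0 0'
python3 -m pendant '-.04 -.026 0 0 0 0;-.08 -.052 0 0 0 0;-.12 -.078 0 0 0 0;-.16 -.104 0 0 0 0;-.2 -.13 0 0 0 0'
python3 -m pendant '-.04 -.025 0 0 0 -.13;-.08 -.045 0 0 0 -.26;-.103 -.058 0 0 0 -.39;-.103 -.058 0 0 0 -.407;-.103 -.058 0 0 0 -.407'
```

```text
clock: 0.6
tcp_pos: [0.3232, 0.4811, 0.3036]
orientation: [-0.371, -3.119, 0.001]
contact_force: [0.6, 1.0, 0.5]
grip_width: 0.0855
gripper_force: 0.0
clock: 1.1
tcp_pos: [0.4871, 0.3079, 0.3037]
orientation: [-0.371, -3.119, 0.0]
contact_force: [0.4, 0.9, -0.1]
grip_width: 0.0854
gripper_force: 0.0
clock: 1.6
tcp_pos: [0.5726, 0.2286, 0.3033]
orientation: [0.263, -3.129, 0.0]
contact_force: [-0.8, 0.1, -0.5]
grip_width: 0.0856
gripper_force: 0.0
```

```bash
python3 - <<'E'
from h import *
c=camera_info("wrist"); p,d=grab_frame("wrist"); cv2.imwrite("pics/w1.png",p); np.savez("pics/w1.npz",p=p,d=d)
uv=proj(c,[.573,.229,.02])[0].astype(int); print(uv)
x0,y0=uv-[70,90]; w=cv2.cvtColor(p[y0:y0+180,x0:x0+140],cv2.COLOR_BGR2HSV)
blue=(w[...,0]>100)&(w[...,0]<130)&(w[...,1]>120)&(w[...,2]>50); blue=blob(blue)
dark=(w[...,2]<60)&~blue
m=blob(cv2.morphologyEx((blue|dark).astype(np.uint8),cv2.MORPH_CLOSE,np.ones((3,3))))
rect=cv2.minAreaRect(np.argwhere(m)[:,::-1].astype(np.float32)); box=cv2.boxPoints(rect)+[x0,y0]
print(rect,"\n",ray(c,box,.013).round(4),"mean",ray(c,np.argwhere(m)[:,::-1].mean(0)+[x0,y0],.015).round(4))
b=ray(c,np.argwhere(blue)[:,::-1].mean(0)+[x0,y0],.018)[0];k=ray(c,np.argwhere(m&~blue)[:,::-1].mean(0)+[x0,y0],.018)[0]
print("b",b,"k",k,"yaw",np.degrees(np.arctan2(*(b-k)[1::-1])))
E
```

```text
[317 212]
((73.5, 103.0), (38.0, 17.0), 90.0) 
 [[0.5686 0.2226 0.013 ]
 [0.5656 0.2402 0.013 ]
 [0.6066 0.2476 0.013 ]
 [0.6097 0.2295 0.013 ]] mean [[0.5913 0.2365 0.015 ]]
b [0.59070535 0.23642017 0.018     ] k [0.58278318 0.23470644 0.018     ] yaw 12.206181468124331
```

View pics/w1.png

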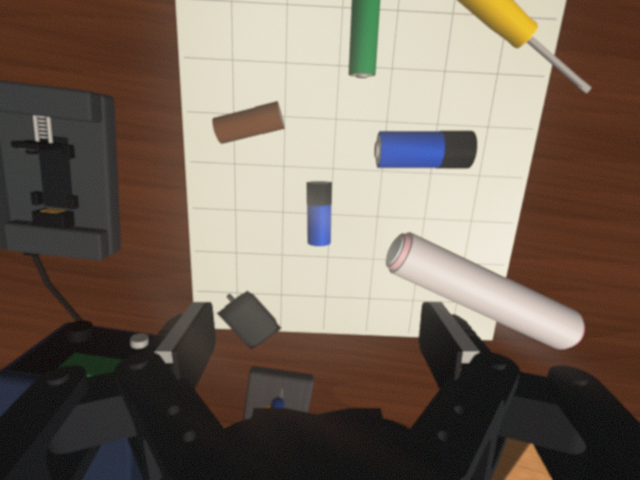

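The wrist view shows the cell upright in the picture at (319,213). The sleeve spans rows 182–204 and the blue part reaches row 245, so it is already aligned with the tool's x. The charger's bay is at the left, at (50,165).

Next I refine with a mask of everything that isn't paper.

```bash
python3 - <<'E'
from h import *
c=camera_info("wrist"); p=np.load("pics/w1.npz")["p"]
x0,y0=285,165; w=p[y0:262,x0:355]; m=blob(w.max(2)<0).astype(bool) if 0 else None
h=cv2.cvtColor(w,cv2.COLOR_BGR2HSV); m=blob((h[...,2]<110)|((h[...,1]>130)&(h[...,0]>90)))
ys,xs=np.nonzero(m); print(xs.min()+x0,xs.max()+x0,ys.min()+y0,ys.max()+y0,m.sum())
mid=np.array([[np.nonzero(m[i])[0].mean()+x0,i+y0] for i in range(ys.min()+4,ys.max()-4)])
W=ray(c,mid,.013); f=np.polyfit(W[:,0],W[:,1],1); print("yaw",np.degrees(np.arctan(f[0])))
e0=ray(c,[mid[:,0].mean(),ys.min()],.004)[0]; e1=ray(c,[mid[:,0].mean(),ys.max()+1],.024)[0]
print(e0,e1,np.linalg.norm(e1-e0)); cx=(e0[0]+e1[0])/2; C=[cx,np.polyval(f,cx)]; print("centre",C)
print("tool shift",tool([C[0],C[1],.077]), r.get_obs()["orientation"])
E
```

```text
307 330 183 204 505
yaw 9.88801510669137
[0.39398203 0.20111274 0.004     ] [0.41666934 0.20494258 0.024     ] 0.03048576286658816
centre [np.float64(0.405325687508891), np.float64(0.20303390293792456)]
tool shift [0.16846971 0.0016248  0.22661674] [ 2.65843736e-01 -3.12904268e+00 -5.88485466e-04]
```

```bash
python3 - <<'E'
from h import *
c=camera_info("wrist"); p=np.load("pics/w1.npz")["p"]
x0,y0=285,165; w=p[y0:262,x0:355]
h=cv2.cvtColor(w,cv2.COLOR_BGR2HSV); m=(h[...,2]<110)|((h[...,1]>100)&(h[...,0]>90)&(h[...,0]<135))
m=blob(cv2.morphologyEx(m.astype(np.uint8),cv2.MORPH_CLOSE,np.ones((5,5))))
v,u=np.nonzero(m); v+=y0; u+=x0; print(u.min(),u.max(),v.min(),v.max(),m.sum())
mid=np.array([[u[v==i].mean(),i] for i in range(v.min()+4,v.max()-4)])
W=ray(c,mid+[.5,.5],.013); f=np.polyfit(W[:,0],W[:,1],1); print("yaw",np.degrees(np.arctan(f[0])))
e0=ray(c,[mid[:,0].mean(),v.min()],.004)[0]; e1=ray(c,[mid[:,0].mean(),v.max()+1],.024)[0]
print(e0,e1,np.linalg.norm(e1-e0)); cx=(e0[0]+e1[0])/2; C=[cx,np.polyval(f,cx)]; print("centre",C)
print("tool shift",tool([C[0],C[1],.077]))
E
```

```text
307 330 183 245 1189
yaw 10.915921503493824
[0.5438754  0.22873779 0.004     ] [0.60631337 0.23949225 0.024     ] 0.06643913717497066
centre [np.float64(0.5750943823055634), np.float64(0.23466774649605204)]
tool shift [-0.00420227  0.00416489  0.2264037 ]
```

```bash
python3 -m pendant '-.004 .004 .045 0 0 -.01;-.004 .004 .09 0 0 -.01;-.004 .004 .135 0 0 -.01;-.004 .004 .175 0 0 -.01;-.004 .004 .195 0 0 -.01' .06
python3 -m pendant '0 0 .015 0 0 0;0 0 .031 0 0 0;0 0 .031 0 0 0'
python3 - <<'E'
from h import *
print(tool([.5751,.2347,.077]))
E
python3 -m pendant '0 0 0 0 0 0;0 0 0 0 0 0;0 0 0 0 0 0;0 0 0 0 0 0;0 0 0 0 0 0' .015 30
```

```text
clock: 2.15
tcp_pos: [0.5726, 0.235, 0.1051]
orientation: [0.285, -3.123, 0.002]
contact_force: [0.5, -0.2, -0.5]
grip_width: 0.0603
gripper_force: 0.0
clock: 2.45
tcp_pos: [0.5748, 0.2342, 0.0764]
orientation: [0.284, -3.126, 0.001]
contact_force: [-0.9, -0.8, -0.6]
grip_width: 0.0597
gripper_force: 0.0
[-0.00041108  0.00043646 -0.00059378]
clock: 2.95
tcp_pos: [0.5768, 0.234, 0.0793]
orientation: [-0.282, 3.127, 0.001]
contact_force: [0.1, -1.1, 6.8]
grip_width: 0.0246
gripper_force: 30.0
```

```bash
python3 -m pendant '0 0 -.02 0 0 0;0 0 -.05 0 0 0;0 0 -.09 0 0 0;0 0 -.13 0 0 0'
python3 - <<'E'
from h import *
c=camera_info("wrist"); p,d=grab_frame("wrist"); np.savez("pics/w2.npz",p=p,d=d)
p2,d2=grab_frame("side")
c2=camera_info("side"); u,v=proj(c2,[.577,.234,.13])[0].astype(int); q=cv2.resize(p2[v-40:v+40,u-50:u+50],(600,480),interpolation=cv2.INTER_CUBIC)
cv2.imwrite("pics/v2.png",np.hstack([cv2.resize(p[180:480,220:420],(200*3//2,450)),q[:450,:500]]))
print(r.get_obs()["grip_width"],r.get_obs()["contact_force"])
E
```

```text
clock: 3.35
tcp_pos: [0.5755, 0.2334, 0.209]
orientation: [0.282, -3.128, 0.001]
contact_force: [1.9, 0.6, -0.2]
grip_width: 0.0248
gripper_force: 29.7
0.024649324995377447 [ 0.86639169  0.49968503 -1.30486809]
```

View pics/v2.png

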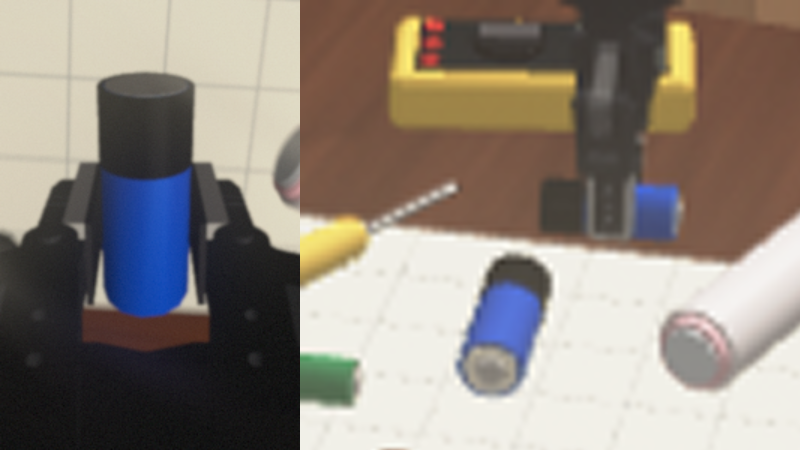

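The picture shows the cell held level. The pads sit about mid-length: pad centre at x 610, cell from x 543 to 683. The fingertips are level with the cell's underside. The sleeve (minus) end faces the robot and the plus end faces away.

Next I go above the charger to look at it with the wrist camera.

```bash
python3 -m pendant '-.003 -.04 -.04 0 0 .03;-.009 -.085 -.06 0 0 .06;-.015 -.13 -.08 0 0 .09;-.02 -.175 -.09 0 0 .12;-.024 -.22 -.09 0 0 .14'
python3 -m pendant '-.004 -.045 0 0 0 0;-.008 -.09 0 0 0 0;-.008 -.093 0 0 0 0;-.008 -.093 0 0 0 0'
python3 - <<'E'
from h import *
c=camera_info("wrist"); o=r.get_obs(); p,d=grab_frame("wrist"); np.savez("pics/w3.npz",p=p,d=d,pos=o["tcp_pos"],rv=o["orientation"],K=c["camera_matrix"],R=c["R"],t=c["t"])
cv2.imwrite("pics/w3.png",cv2.resize(p[0:400,120:640],(780,600),interpolation=cv2.INTER_CUBIC))
E
```

```text
clock: 3.95
tcp_pos: [0.64, 0.0196, 0.2999]
orientation: [-0.061, 3.137, 0.001]
contact_force: [1.0, 0.4, -1.2]
grip_width: 0.0246
gripper_force: 29.8
clock: 4.35
tcp_pos: [0.6502, -0.0734, 0.2973]
orientation: [0.057, -3.14, 0.001]
contact_force: [-0.2, -0.0, -2.1]
grip_width: 0.0247
gripper_force: 29.9
```

View pics/w3.png

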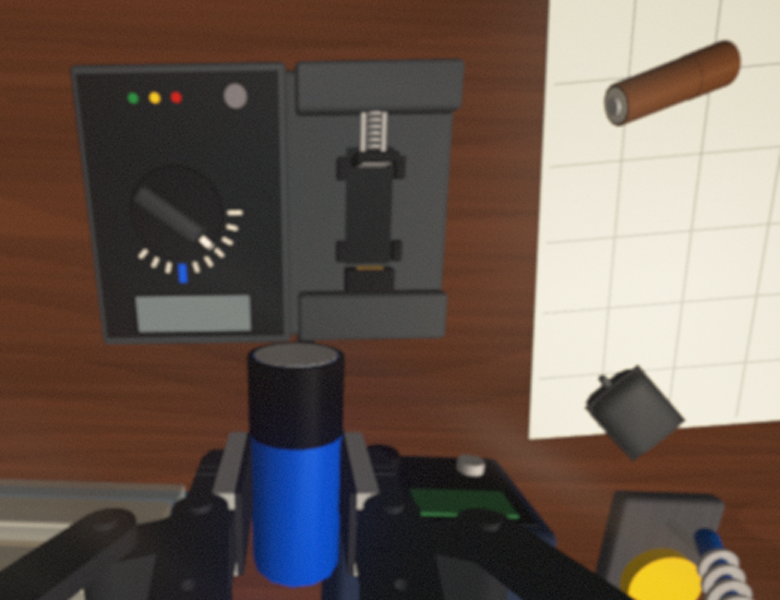

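The wrist view (crop scale 1.5) shows:
- Bay floor strip at crop (369,210), with rails at rows 155–178 and 240–262.
- Gold plus contact at (370,267), and the sprung plate with its spring above (375,150).
- Dial centre near (178,207), the white pointer tip at (207,243) pointing toward tick 3, and the blue tick at (183,272).

Next I measure these by ray casting and depth.

```bash
python3 - <<'E'
from h import *
z=np.load("pics/w3.npz"); p,d=z["p"],z["d"]; c=dict(camera_matrix=z["K"],R=z["R"],t=z["t"])
h=cv2.cvtColor(p,cv2.COLOR_BGR2HSV)
# ticks & pointer
x0,y0,x1,y1=185,125,300,195; w=h[y0:y1,x0:x1]
wh=((w[...,2]>110)&(w[...,1]<90)).astype(np.uint8); bl=((w[...,0]>100)&(w[...,0]<125)&(w[...,1]>170)&(w[...,2]>110)).astype(np.uint8)
for nm,m in(("white",wh),("blue",bl)):
    n,l,s,ce=cv2.connectedComponentsWithStats(m)
    for i in range(1,n):
        if s[i,4]>3: print(nm,s[i,4],(ce[i]+[x0,y0]).round(1),"z45",ray(c,ce[i]+[x0,y0],.045)[0,:2].round(4),"z52",ray(c,ce[i]+[x0,y0],.052)[0,:2].round(4))
# depth -> points
v,u=np.mgrid[0:480,0:640]; X=np.stack([(u-c["camera_matrix"][0,2])/c["camera_matrix"][0,0]*d,(v-c["camera_matrix"][1,2])/c["camera_matrix"][1,1]*d,d],-1)
X=(X-c["t"])@c["R"]; np.save("pics/X3.npy",X)
for r0 in range(60,232,3): print(r0,"x%.4f"%X[r0,366,0],"z",(X[r0,[330,347,352,356,366,376,380,386,400],2]*1000).round(0).astype(int))
print("y at row139",[(k,round(X[139,k,1],4),int(1000*X[139,k,2])) for k in range(346,388,2)])
print("y rail row112",[(k,round(X[112,k,1],4),int(1000*X[112,k,2])) for k in range(340,394,2)])
E
```

```text
white 40 [276.  141.5] z45 [ 0.5815 -0.1126] z52 [ 0.5814 -0.1119]
white 33 [274.3 151.2] z45 [ 0.5899 -0.1141] z52 [ 0.5896 -0.1133]
white 92 [259.9 163.5] z45 [ 0.6012 -0.1271] z52 [ 0.6007 -0.126 ]
white 30 [271.1 160.3] z45 [ 0.598 -0.117] z52 [ 0.5975 -0.1162]
white 31 [214.9 168.9] z45 [ 0.6075 -0.1681] z52 [ 0.6069 -0.1661]
white 29 [223.  174.4] z45 [ 0.6122 -0.161 ] z52 [ 0.6115 -0.1591]
white 30 [258.6 173.9] z45 [ 0.6106 -0.1284] z52 [ 0.6098 -0.1273]
white 30 [231.9 177.9] z45 [ 0.6151 -0.153 ] z52 [ 0.6143 -0.1513]
white 30 [250.1 177.6] z45 [ 0.6142 -0.1362] z52 [ 0.6134 -0.1349]
blue 72 [241.4 181.9] z45 [ 0.6185 -0.1443] z52 [ 0.6176 -0.1428]
60 x0.5132 z [48 46 45 45 45 45 45 46 46]
63 x0.5153 z [46 46 47 46 44 45 46 46 46]
66 x0.5181 z [46 46 45 46 47 46 46 45 47]
69 x0.5200 z [47 46 46 46 45 46 47 46 46]
72 x0.5222 z [46 45 46 45 45 45 46 44 46]
75 x0.5242 z [40 41 40 39 42 39 38 37 35]
78 x0.5238 z [27 27 27 27 25 40 28 27 26]
81 x0.5282 z [28 26 26 27 38 38 28 26 28]
84 x0.5312 z [28 27 27 26 42 40 27 26 27]
87 x0.5315 z [28 27 27 28 27 26 25 27 27]
90 x0.5353 z 
[... 2915 characters left out ...]
350, np.float64(-0.0476), 35), (352, np.float64(-0.0451), 28), (354, np.float64(-0.043), 25), (356, np.float64(-0.0414), 27), (358, np.float64(-0.0396), 27), (360, np.float64(-0.0379), 28), (362, np.float64(-0.0358), 26), (364, np.float64(-0.034), 26), (366, np.float64(-0.0324), 28), (368, np.float64(-0.0303), 26), (370, np.float64(-0.0286), 27), (372, np.float64(-0.0266), 26), (374, np.float64(-0.0248), 26), (376, np.float64(-0.0233), 29), (378, np.float64(-0.0212), 27), (380, np.float64(-0.0192), 26), (382, np.float64(-0.0185), 32), (384, np.float64(-0.0171), 35), (386, np.float64(-0.0154), 35), (388, np.float64(-0.0136), 35), (390, np.float64(-0.0101), 27), (392, np.float64(-0.0083), 26)]
```

```bash
python3 - <<'E'
from h import *
from scipy.optimize import least_squares
X=np.load("pics/X3.npy"); z=np.load("pics/w3.npz"); pos=z["pos"]; R=Rot.from_rotvec(z["rv"])
# rails
m=(X[...,2]>.0325)&(X[...,2]<.040); m[:, :335]=0; m[:,395:]=0; m[:98]=0; m[178:]=0
n,l,s,ce=cv2.connectedComponentsWithStats(m.astype(np.uint8)); P=[]
for i in range(1,n):
    if s[i,4]>35:
        q=X[l==i]; P.append((np.percentile(q[:,:2],2,0)+np.percentile(q[:,:2],98,0))/2); print(s[i,4],P[-1].round(4),np.percentile(q[:,:2],[2,98],0).round(4).tolist())
# dial ticks
T=np.array([[.5815,-.1126],[.5899,-.1141],[.598,-.117],[.6106,-.1284],[.6142,-.1362],[.6151,-.153],[.6122,-.161],[.6075,-.1681]]); k=np.array([0,1,2,4,5,7,8,9])
f=lambda a:np.r_[(a[0]+a[3]*np.sin(a[2]*0+np.radians(15*k)-a[2])-T[:,0]),(a[1]+a[3]*np.cos(np.radians(15*k)-a[2])-T[:,1])]
a=least_squares(f,[.58,-.145,0,.034]).x; print("dial",a[:2],"yaw",np.degrees(a[2]),"rad",a[3],"res",abs(f(a)).max())
g=np.array([.6007,-.126])-a[:2]; print("pointer pos",(np.degrees(np.arctan2(g[0],g[1])+a[2]))/15)
# bar direction: points above panel+20
b=(X[...,2]>.066)&(X[...,2]<.085)&(np.hypot(X[...,0]-a[0],X[...,1]-a[1])<.03); q=X[b][:,:2]; print("bar",q.mean(0),X[b][:,2].mean(),cv2.minAreaRect((q*1000).astype(np.float32)))
# held cell, tool frame
c=(X[...,2]>.20)&(X[...,2]<.27); c[:,:275]=0;c[:,352]=0; c[:225]=0;c[395:]=0
q=R.inv().apply(X[c]-pos); q=q[(abs(q[:,1])<.016)&(q[:,0]>-.05)]
print("cell pts",len(q),"x",np.percentile(q[:,0],[0.5,1,2,50,98,99.5]),"top z(min)",np.percentile(q[:,2],2))
for xa in(-.03,-.02,.015,.02,.025):
    s_=q[abs(q[:,0]-xa)<.004]; 
    if len(s_)>20: print(xa,"y",np.percentile(s_[:,1],[1,50,99]).round(4),"z",np.percentile(s_[:,2],[1,10]).round(4))
tx=R.as_matrix()[:,0];print("tool yaw",np.degrees(np.arctan2(-tx[1],-tx[0])),R.as_matrix()[:,2])
E
```

```text
103 [ 0.5539 -0.0503] [[0.548, -0.0532], [0.5598, -0.0474]]
102 [ 0.5522 -0.0156] [[0.5459, -0.0185], [0.5584, -0.0126]]
96 [ 0.6026 -0.0481] [[0.5966, -0.0511], [0.6085, -0.0451]]
96 [ 0.6009 -0.0132] [[0.5946, -0.016], [0.6072, -0.0104]]
dial [ 0.58297863 -0.14600307] yaw 2.671880342485445 rad 0.03286853912494818 res 0.0005702637165900248
pointer pos 2.9473770828218346
bar [ 0.58300516 -0.14570601] 0.07464723398640385 ((583.2747802734375, -146.34059143066406), (40.040122985839844, 11.376215934753418), 57.07065963745117)
cell pts 11615 x [-0.02923378 -0.02860939 -0.02763163  0.00812817  0.03511921  0.03527857] top z(min) 0.03318832828941835
-0.03 y [-0.0125 -0.0004  0.0121] z [0.0519 0.0528]
-0.02 y [-0.013  -0.0004  0.0124] z [0.0519 0.0526]
0.015 y [-0.0153  0.0007  0.0158] z [0.0287 0.0434]
0.02 y [-0.0131 -0.0005  0.0125] z [0.0514 0.0521]
0.025 y [-0.0129 -0.0001  0.0124] z [0.0513 0.0521]
tool yaw 2.0741219779880544 [-8.73489560e-04 -5.38312943e-04 -9.99999474e-01]
```

Measured values:
- **Bay:** centre (0.5774, −0.0318), yaw 2.65°.
- **Held cell:** centred 2.7 mm toward tool +x, with its underside 77.6 mm below the TCP.
- **Dial:** centre (0.583, −0.146). The pointer is at position 3, so 3 clicks are needed.

I now hover above the bay, 12 mm toward the back.

```bash
python3 -m pendant '.02 .02 .03 0 0 -.01;.04 .035 .07 0 0 -.01;.0565 .0444 .105 0 0 -.01;.0565 .0444 .137 0 0 -.01;.0565 .0444 .137 0 0 -.01'
python3 -m pendant '0 0 0 0 0 0'
python3 - <<'E'
from h import *
print(tool([.5921,-.0311,.1245]),r.get_obs()["orientation"],r.get_obs()["contact_force"])
E
```

```text
clock: 4.9
tcp_pos: [0.5892, -0.0259, 0.1569]
orientation: [0.085, -3.132, -0.002]
contact_force: [0.5, -0.5, -0.3]
grip_width: 0.0244
gripper_force: 29.9
clock: 5.0
tcp_pos: [0.5928, -0.0276, 0.1612]
orientation: [0.082, -3.14, -0.001]
contact_force: [0.3, -0.3, -1.0]
grip_width: 0.0246
gripper_force: 29.9
[ 0.00090898 -0.00347822  0.03674727] [ 8.19057266e-02 -3.14026352e+00 -6.66433252e-04] [ 0.30455004 -0.28004088 -0.99530749]
```

```bash
python3 -m pendant '0 0 .01 0 0 0;0 0 .02 0 0 0;0 0 .02 0 0 0;0 0 .02 0 0 0'
python3 - <<'E'
from h import *
print(tool([.5921,-.0311,.1245]),r.get_obs()["orientation"],r.get_obs()["contact_force"])
E
```

```text
clock: 5.4
tcp_pos: [0.5925, -0.0291, 0.1409]
orientation: [0.078, -3.14, 0.0]
contact_force: [0.0, -0.6, -1.1]
grip_width: 0.0247
gripper_force: 29.9
[ 0.00054051 -0.0019615   0.01642411] [ 7.84729277e-02 -3.14048552e+00  9.05046930e-07] [ 0.00999208 -0.56031665 -1.11289595]
```

```bash
python3 -m pendant '.0005 -.002 .006 0 0 .003;.0005 -.002 .012 0 0 .003;.0005 -.002 .0164 0 0 .003;.0005 -.002 .0164 0 0 .003'
cat > chk.py <<'E'
from h import *
import sys
c=camera_info("wrist"); o=r.get_obs(); p,d=grab_frame("wrist"); cv2.imwrite("pics/%s.png"%sys.argv[1],p)
K=c["camera_matrix"]; v,u=np.mgrid[0:480,0:640]; X=np.stack([(u-K[0,2])/K[0,0]*d,(v-K[1,2])/K[1,1]*d,d],-1)
X=(X-c["t"])@c["R"]; X[d==0]=9; np.save("pics/X_%s.npy"%sys.argv[1],X)
print("tcp",o["tcp_pos"],o["orientation"],"F",o["contact_force"].round(1))
m=(X[...,2]>.0325)&(X[...,2]<.040)&(abs(X[...,0]-.577)<.04)&(abs(X[...,1]+.032)<.03)
n,l,s,ce=cv2.connectedComponentsWithStats(m.astype(np.uint8))
for i in range(1,n):
    if s[i,4]>60: print("rail",s[i,4],np.percentile(X[l==i][:,:2],[2,98],0).round(4).tolist())
e=np.array([.9989,.0462]); C=np.array([.5774,-.0318])
zt=float(sys.argv[2]) # cell centre z
m=(abs((X[...,:2]-C)@[-e[1],e[0]])<.018)&(X[...,2]>zt-.012)&(X[...,2]<zt+.016)&(((X[...,:2]-C)@e)<-.012)
q=X[m]; L=np.c_[(q[:,:2]-C)@e,(q[:,:2]-C)@[-e[1],e[0]],q[:,2]]
pl=L[:,0]
print("pts",len(L),"x pct",np.percentile(pl,[1,5,50,95]).round(4))
for xa in(-.032,-.028,-.024,-.02,-.016):
    s_=L[abs(L[:,0]-xa)<.002]
    if len(s_)>20: print(xa,"lat",np.percentile(s_[:,1],[1,99]).round(4),"ztop",np.percentile(s_[:,2],98).round(4))
E
python3 chk.py w4 .059
```

```text
clock: 5.8
tcp_pos: [0.5916, -0.031, 0.1236]
orientation: [0.074, -3.139, -0.0]
contact_force: [0.0, 0.3, -1.1]
grip_width: 0.0245
gripper_force: 29.9
tcp [ 0.59156607 -0.03102294  0.12358761] [ 7.39580368e-02 -3.13917254e+00 -2.90503957e-06] F [ 0.   0.3 -1.1]
rail 418 [[0.5372, -0.0434], [0.5466, -0.023]]
rail 364 [[0.5473, -0.0529], [0.5597, -0.0472]]
rail 359 [[0.5455, -0.0183], [0.5579, -0.0124]]
pts 3880 x pct [-0.0755 -0.0678 -0.021  -0.0133]
-0.032 lat [-0.0111  0.0116] ztop 0.0624
-0.028 lat [-0.0113  0.0118] ztop 0.0626
-0.02 lat [-0.0126  0.0123] ztop 0.0719
-0.016 lat [-0.0126  0.0124] ztop 0.072
```

View pics/w4.png

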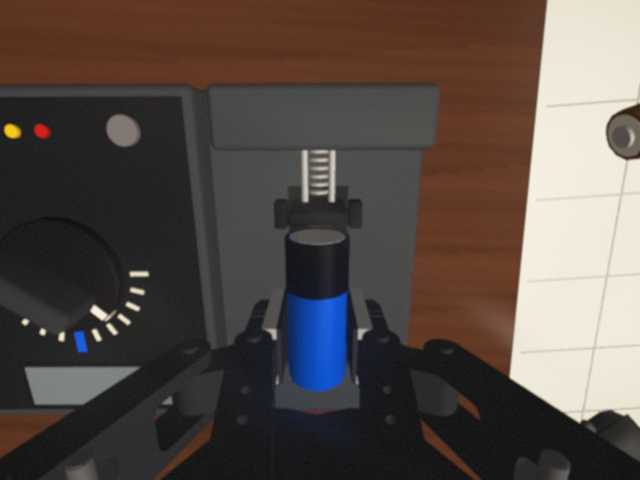

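The picture shows the cell centred before the sprung plate: cell axis at column 318, plate at (318,213), with a gap of about 1–2 mm above the sleeve end. The cell's underside is about 2 mm above the terminal block.

Next I push the contact back level.

```bash
python3 -m pendant '.004 0 0 0 0 0;.007 0 0 0 0 0;.010 0 0 0 0 0;.0135 0 0 0 0 0;.0135 0 0 0 0 0'
python3 -m pendant '0 0 0 0 0 0'
python3 - <<'E'
from h import *
print(tool([.5781,-.0318,.1036]),r.get_obs()["orientation"],r.get_obs()["contact_force"])
E
python3 chk.py w5 .059
```

```text
clock: 6.35
tcp_pos: [0.58, -0.0315, 0.1252]
orientation: [-0.074, 3.136, -0.0]
contact_force: [6.2, -1.0, -4.1]
grip_width: 0.0247
gripper_force: 29.7
clock: 6.45
tcp_pos: [0.5803, -0.0315, 0.1253]
orientation: [-0.074, 3.136, -0.0]
contact_force: [6.7, -0.0, -5.5]
grip_width: 0.0248
gripper_force: 29.7
[ 0.00233385 -0.00015911  0.02165485] [-7.42691044e-02  3.13597250e+00 -1.70846377e-04] [ 6.6514897  -0.01693066 -5.45323626]
tcp [ 0.58032099 -0.03153066  0.12526563] [-7.42691044e-02  3.13597250e+00 -1.70846377e-04] F [ 6.7 -0.  -5.5]
rail 236 [[0.5371, -0.044], [0.5407, -0.0226]]
rail 298 [[0.5472, -0.053], [0.5598, -0.0474]]
rail 315 [[0.5455, -0.0183], [0.5578, -0.0124]]
pts 5034 x pct [-0.074  -0.0605 -0.0285 -0.0138]
-0.032 lat [-0.0126  0.0123] ztop 0.0729
-0.028 lat [-0.0126  0.0123] ztop 0.0734
-0.024 lat [-0.0128  0.0124] ztop 0.0733
-0.02 lat [-0.013   0.0126] ztop 0.0735
-0.016 lat [-0.0127  0.0127] ztop 0.0736
```

```bash
cat > end.py <<'E'
import numpy as np,sys
X=np.load("pics/X_%s.npy"%sys.argv[1]).reshape(-1,3); z0=float(sys.argv[2]); e=np.array([.9989,.0462]); C=np.array([.5774,-.0318])
L=np.c_[(X[:,:2]-C)@e,(X[:,:2]-C)@[-e[1],e[0]],X[:,2]]; L=L[(abs(L[:,1])<.006)&(L[:,2]>z0)&(L[:,2]<z0+.03)&(L[:,0]>-.06)&(L[:,0]<-.005)]
print("minus end x",np.percentile(L[:,0],[0.5,1,3,10]).round(4)); b=L[(L[:,0]>np.percentile(L[:,0],3)+.003)]
print("slope deg",np.degrees(np.polyfit(b[:,0],b[:,2],1)[0]),"top at -15",np.polyval(np.polyfit(b[:,0],b[:,2],1),-.015))
E
python3 end.py w5 .067; python3 end.py w4 .067
```

```text
minus end x [-0.0322 -0.0321 -0.0319 -0.0308]
slope deg -0.10505162186771888 top at -15 0.07215678307978685
minus end x [-0.0212 -0.0212 -0.021  -0.0205]
slope deg -0.14201101991083548 top at -15 0.07103600755893894
```

```bash
python3 -m pendant '.0025 0 0 0 0 0;.0025 0 0 0 0 0;.0025 0 .003 0 0 0;.0025 0 .006 0 0 0;.0025 0 .006 0 0 0'
python3 chk.py w6 .055 | head -1; python3 end.py w6 .062
```

```text
clock: 7.0
tcp_pos: [0.579, -0.0316, 0.12]
orientation: [-0.074, 3.134, -0.0]
contact_force: [6.9, 0.1, 1.9]
grip_width: 0.0249
gripper_force: 30.2
tcp [ 0.578964   -0.0315621   0.12001878] [-7.44120108e-02  3.13374013e+00 -2.85351016e-07] F [6.9 0.1 1.9]
minus end x [-0.0371 -0.0363 -0.0332 -0.0325]
slope deg -1.2422456999908673 top at -15 0.06721888281071484
```

```bash
python3 -m pendant '.001 0 .003 0 0 0;.001 0 .006 0 0 0;.001 0 .009 0 0 0;.001 0 .012 0 0 0;.001 0 .012 0 0 0'
python3 chk.py w7 .044 | head -1; python3 end.py w7 .050
```

```text
clock: 7.55
tcp_pos: [0.5782, -0.0316, 0.1081]
orientation: [-0.074, 3.133, 0.0]
contact_force: [7.2, 0.7, 1.7]
grip_width: 0.0249
gripper_force: 30.2
tcp [ 0.57824389 -0.03155131  0.10809499] [-7.43716059e-02  3.13322418e+00  4.49175559e-05] F [7.2 0.7 1.7]
minus end x [-0.0397 -0.0397 -0.0396 -0.0391]
slope deg -7.08444113306646 top at -15 0.05526284173722789
```

```bash
python3 -m pendant '0 0 .002 0 0 0;0 0 .003 0 0 0;0 0 .004 0 0 0;0 0 .004 0 0 0'
python3 chk.py w8 .044 | head -1; python3 end.py w8 .045
```

```text
clock: 8.0
tcp_pos: [0.5784, -0.0316, 0.1052]
orientation: [-0.074, 3.133, 0.001]
contact_force: [5.2, 0.8, 10.9]
grip_width: 0.0247
gripper_force: 31.2
tcp [ 0.578443   -0.03157466  0.10521667] [-7.40796895e-02  3.13277216e+00  6.24420969e-04] F [ 5.2  0.8 10.9]
minus end x [-0.0599 -0.0596 -0.0589 -0.0563]
slope deg -7.176546708758136 top at -15 0.05291142258047957
```

```bash
python3 -m pendant '0 0 -.002 0 0 0;-.002 0 -.002 0 0 0;-.003 0 -.002 0 0 0;-.003 0 -.002 0 0 0'
python3 -m pendant '0 0 0 0 0 0;0 0 0 0 0 0;0 0 0 0 0 0' .042
python3 -m pendant '0 0 -.015 0 0 0;0 0 -.04 0 0 0;0 0 -.08 0 0 0;0 0 -.12 0 0 0;.01 0 -.15 0 0 0'
python3 chk.py w9 .044 | head -1; python3 end.py w9 .045
```

```text
clock: 8.45
tcp_pos: [0.5795, -0.0315, 0.1055]
orientation: [-0.074, 3.137, 0.0]
contact_force: [5.3, 0.6, 4.5]
grip_width: 0.0248
gripper_force: 30.6
clock: 8.75
tcp_pos: [0.5767, -0.0318, 0.1038]
orientation: [0.074, -3.138, 0.0]
contact_force: [-0.3, 0.1, -0.5]
grip_width: 0.0421
gripper_force: 0.0
clock: 9.25
tcp_pos: [0.5691, -0.0323, 0.258]
orientation: [-0.074, 3.137, 0.0]
contact_force: [-0.0, 1.4, -0.6]
grip_width: 0.042
gripper_force: 0.0
tcp [ 0.56909815 -0.03225442  0.25800038] [-7.37004390e-02  3.13742979e+00  2.01991744e-05] F [-0.   1.4 -0.6]
minus end x [-0.0593 -0.0593 -0.0585 -0.0553]
slope deg -6.348510261779994 top at -15 0.05341199850852954
```

View pics/w9.png

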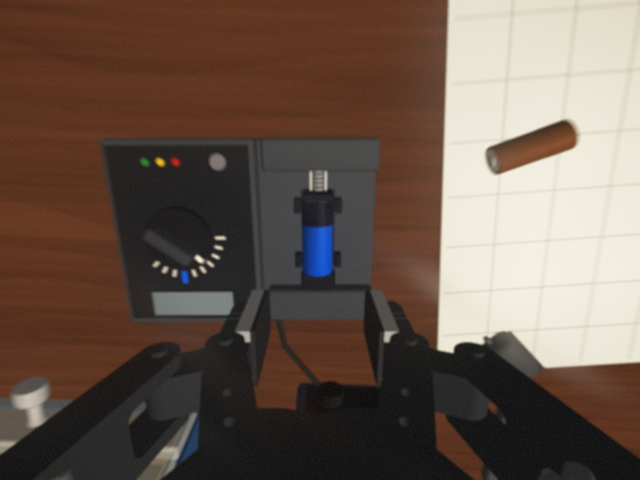

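The picture shows the cell lying in the bay at (317,235) between the rails. Its sleeve touches the sprung plate and its blue end is at the terminal at (318,277). The pointer is still at tick 3.

I check the height profile and measure the dial bar.

```bash
python3 - <<'E'
import numpy as np,cv2
X=np.load("pics/X_w9.npy").reshape(-1,3); e=np.array([.9989,.0462]); C=np.array([.5774,-.0318])
L=np.c_[(X[:,:2]-C)@e,(X[:,:2]-C)@[-e[1],e[0]],X[:,2]]
for a in np.arange(-.046,.046,.004):
    s=L[(abs(L[:,0]-a)<.002)&(abs(L[:,1])<.004)]; w=L[(abs(L[:,0]-a)<.002)&(abs(L[:,1])<.016)&(L[:,2]>.045)]
    print("%.3f"%a,len(s),np.percentile(s[:,2],[10,50,90]).round(4) if len(s) else "", np.percentile(w[:,1],[2,98]).round(4) if len(w)>9 else "")
D=np.array([.583,-.146]); b=(X[:,2]>.066)&(X[:,2]<.085)&(np.hypot(*(X[:,:2]-D).T)<.03); q=X[b][:,:2]; print(q.mean(0),cv2.minAreaRect((q*1000).astype(np.float32)))
E
```

```text
-0.046 38 [0.0265 0.04   0.0424] 
-0.042 43 [0.0269 0.0286 0.0419] 
-0.038 111 [0.0278 0.0505 0.0617] [-0.011   0.0114]
-0.034 41 [0.0605 0.0613 0.0621] [-0.0118  0.0114]
-0.030 41 [0.0526 0.0533 0.0542] [-0.0158  0.0156]
-0.026 49 [0.0525 0.0534 0.0542] [-0.0158  0.0158]
-0.022 326 [0.0538 0.2727 0.2779] [-0.0115  0.0107]
-0.018 2310 [0.2622 0.2708 0.277 ] [-0.0124  0.0119]
-0.014 46 [0.0526 0.0536 0.0544] [-0.0117  0.0115]
-0.010 46 [0.0522 0.0528 0.0542] [-0.0117  0.0111]
-0.006 41 [0.0523 0.0531 0.0539] [-0.0113  0.0108]
-0.002 42 [0.0518 0.0528 0.0533] [-0.0119  0.0109]
0.002 41 [0.0518 0.0526 0.0538] [-0.0119  0.0109]
0.006 44 [0.0521 0.0528 0.0535] [-0.0111  0.0109]
0.010 38 [0.0518 0.0526 0.0536] [-0.0111  0.011 ]
0.014 42 [0.0523 0.0527 0.0535] [-0.0111  0.011 ]
0.018 38 [0.0517 0.0528 0.0538] [-0.0111  0.0108]
0.022 43 [0.0521 0.0529 0.0536] [-0.0111  0.0112]
0.026 38 [0.052  0.0528 0.0537] [-0.0112  0.011 ]
0.030 36 [0.0519 0.0526 0.0535] [-0.0113  0.0111]
0.034 7 [0.0516 0.0524 0.0526] [-0.0089  0.0105]
0.038 37 [0.0433 0.0441 0.0448] [-0.012   0.0114]
0.042 38 [0.0432 0.0439 0.0446] 
[ 0.58176328 -0.14492383] ((583.0537109375, -145.92613220214844), (39.84471130371094, 11.546154975891113), 56.60850143432617)
```

The cell lies level with its top at 53 mm along its length. The plate is pushed to about −32.5 mm, and the terminal starts just behind the button, so it is seated.

The dial bar's axis is at 57° in world (pointer at 48°), so I turn the tool by +54.3° and go above the dial.

```bash
python3 -m pendant '-.003 -.04 0 0 0 -.14;-.006 -.08 0 0 0 -.28;-.0086 -.1142 .01 0 0 -.42;-.0086 -.1142 .03 0 0 -.56;-.0086 -.1142 .05 0 0 -.70'
python3 -m pendant '0 0 0 0 0 -.14;0 0 0 0 0 -.248;0 0 0 0 0 -.248;0 0 0 0 0 -.248'
cat > st.py <<'E'
from h import *
o=r.get_obs(); R=Rot.from_rotvec(o["orientation"]); M=R.as_matrix()
print("yaw %.2f"%(np.degrees(np.arctan2(M[1,0],M[0,0]))%360),"tilt",(M[:2,2]).round(4),"tcp",o["tcp_pos"].round(4),"F",o["contact_force"].round(1),"M",o["moment"].round(3),"j7 %.2f"%o["joints"][6],"to dial",tool([.583,-.146,.132]).round(4))
E
python3 st.py
```

```text
clock: 9.8
tcp_pos: [0.5818, -0.1478, 0.2049]
orientation: [-1.15, 2.923, -0.002]
contact_force: [-0.3, -0.9, -0.6]
grip_width: 0.0419
gripper_force: 0.0
clock: 10.2
tcp_pos: [0.5819, -0.146, 0.2049]
orientation: [-1.495, 2.763, -0.0]
contact_force: [-0.0, 0.7, -0.5]
grip_width: 0.0421
gripper_force: 0.0
yaw 236.83 tilt [ 0. -0.] tcp [ 0.5819 -0.146   0.2049] F [-0.   0.7 -0.5] M [-0.029 -0.092 -0.037] j7 2.73 to dial [-0.0006 -0.0009  0.0729]
```

```bash
python3 -m pendant '-.0006 -.0009 .03 0 0 0;-.0006 -.0009 .055 0 0 0;-.0006 -.0009 .068 0 0 0;-.0006 -.0009 .073 0 0 0;-.0006 -.0009 .073 0 0 0'
python3 st.py
python3 -m pendant '0 0 0 0 0 0;0 0 0 0 0 0;0 0 0 0 0 0;0 0 0 0 0 0;0 0 0 0 0 0' .005 20
python3 st.py
python3 - <<'E'
from h import *
p,d=grab_frame("wrist"); cv2.imwrite("pics/d1.png",p)
E
```

```text
clock: 10.7
tcp_pos: [0.5832, -0.1458, 0.1314]
orientation: [1.498, -2.761, -0.0]
contact_force: [0.2, -0.8, -0.3]
grip_width: 0.042
gripper_force: 0.0
yaw 236.98 tilt [-0.0006 -0.0001] tcp [ 0.5832 -0.1458  0.1314] F [ 0.2 -0.8 -0.3] M [-0.012 -0.024 -0.027] j7 2.74 to dial [ 0.0003  0.     -0.0006]
clock: 11.2
tcp_pos: [0.5835, -0.1457, 0.1327]
orientation: [-1.499, 2.76, -0.001]
contact_force: [-2.8, 0.7, 6.1]
grip_width: 0.0101
gripper_force: 24.4
yaw 237.01 tilt [0.001  0.0001] tcp [ 0.5835 -0.1457  0.1327] F [-2.8  0.7  6.1] M [0.265 0.518 0.001] j7 2.74 to dial [0.0005 0.0002 0.0007]
```

View pics/d1.png

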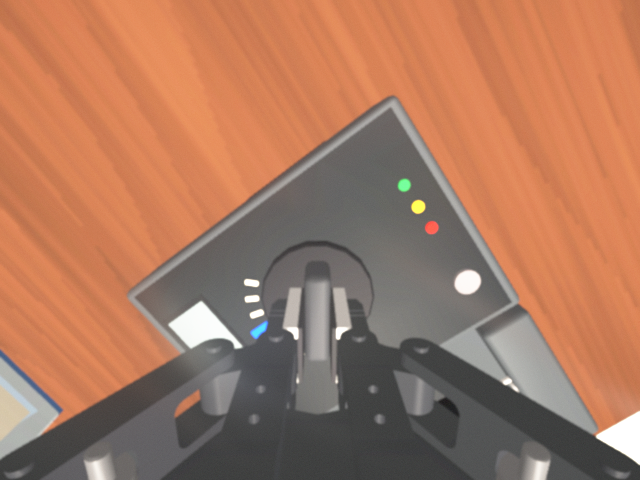

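The picture shows the bar pinched centrally at (317,310). The fingers hide the pointer while gripped.

I take off the vertical load and turn clockwise (+z of the tool) through the certainly free play first.

```bash
python3 -m pendant '0 0 -.002 0 0 .06;0 0 -.002 0 0 .12;0 0 -.002 0 0 .18;0 0 -.002 0 0 .24;0 0 -.002 0 0 .24'; python3 st.py
python3 -m pendant '0 0 0 0 0 .03;0 0 0 0 0 .03'|grep -v o; python3 st.py
python3 -m pendant '0 0 0 0 0 .03;0 0 0 0 0 .03'|grep -v o; python3 st.py
```

```text
clock: 11.75
tcp_pos: [0.5834, -0.1457, 0.133]
orientation: [-1.158, 2.92, -0.001]
contact_force: [3.8, -1.2, -11.2]
grip_width: 0.0104
gripper_force: 22.3
yaw 223.25 tilt [ 0.0005 -0.0003] tcp [ 0.5834 -0.1457  0.133 ] F [  3.8  -1.2 -11.2] M [-0.185 -0.783 -0.061] j7 2.54 to dial [0.0005 0.     0.001 ]
grip_width: 0.0107
yaw 221.54 tilt [ 0.0004 -0.0001] tcp [ 0.5834 -0.1457  0.133 ] F [  6.8  -1.3 -13.6] M [-0.153 -1.129 -0.01 ] j7 2.52 to dial [0.0005 0.     0.001 ]
grip_width: 0.0096
yaw 219.83 tilt [ 0.0004 -0.0001] tcp [ 0.5834 -0.1457  0.1331] F [  5.6  -0.4 -15.2] M [-0.207 -1.27   0.002] j7 2.50 to dial [0.0005 0.     0.0011]
```

```bash
python3 -m pendant '0 0 .0014 0 0 .0;0 0 .0014 0 0 .03;0 0 .0014 0 0 .03'|grep -v o; python3 st.py
python3 -m pendant '0 0 0 0 0 .03;0 0 0 0 0 .03'|grep -v o; python3 st.py
python3 -m pendant '0 0 0 0 0 .03;0 0 0 0 0 .03'|grep -v o; python3 st.py
```

```text
grip_width: 0.0101
yaw 218.04 tilt [0.0009 0.0001] tcp [ 0.5835 -0.1458  0.1328] F [0.4 0.3 1. ] M [ 0.136 -0.098 -0.009] j7 2.47 to dial [0.0005 0.0001 0.0008]
grip_width: 0.0104
yaw 216.36 tilt [ 0.0007 -0.0002] tcp [ 0.5835 -0.1458  0.1327] F [-0.3 -0.2  4.1] M [0.215 0.003 0.195] j7 2.45 to dial [0.0005 0.0001 0.0007]
grip_width: 0.0104
yaw 214.56 tilt [0.0008 0.    ] tcp [ 0.5835 -0.1458  0.1327] F [-0.8  1.3  4.8] M [0.252 0.154 0.152] j7 2.42 to dial [0.0005 0.0001 0.0007]
```

The shaft engages at bar yaw about 37°, with the moment jumping to about 0.2 N m. I continue in small steps and watch for the snap.

```bash
python3 -m pendant '0 0 0 0 0 .03;0 0 0 0 0 .03'|grep -v o; python3 st.py
python3 -m pendant '0 0 0 0 0 .03;0 0 0 0 0 .03'|grep -v o; python3 st.py
python3 -m pendant '0 0 0 0 0 .03;0 0 0 0 0 .03'|grep -v o; python3 st.py
python3 -m pendant '0 0 0 0 0 .03;0 0 0 0 0 .03'|grep -v o; python3 st.py
```

```text
grip_width: 0.0102
yaw 212.83 tilt [0.0007 0.0001] tcp [ 0.5835 -0.1458  0.1327] F [-1.2  0.4  5.9] M [0.206 0.117 0.091] j7 2.40 to dial [0.0005 0.0001 0.0007]
grip_width: 0.0101
yaw 211.10 tilt [0.0008 0.0001] tcp [ 0.5835 -0.1458  0.1327] F [0.1 0.3 6.1] M [ 0.191  0.12  -0.032] j7 2.37 to dial [0.0005 0.0001 0.0007]
grip_width: 0.0107
yaw 209.38 tilt [0.0008 0.0001] tcp [ 0.5835 -0.1458  0.1327] F [-0.9  0.6  5.8] M [0.183 0.08  0.018] j7 2.35 to dial [0.0005 0.0001 0.0007]
grip_width: 0.0102
yaw 207.66 tilt [0.0009 0.0001] tcp [ 0.5835 -0.1458  0.1328] F [-0.7  0.9  5.6] M [0.245 0.094 0.007] j7 2.33 to dial [0.0005 0.0001 0.0008]
```

Click 1 was felt between yaw 212.8° and 211.1°, where the moment fell to zero. The next engagement should come at about 202°.

```bash
python3 -m pendant '0 0 .0 0 0 .03;0 0 -.0005 0 0 .06;0 0 -.0005 0 0 .06'|grep -v o; python3 st.py
python3 -m pendant '0 0 0 0 0 .03;0 0 0 0 0 .03'|grep -v o; python3 st.py
python3 -m pendant '0 0 0 0 0 .03;0 0 0 0 0 .03'|grep -v o; python3 st.py
python3 -m pendant '0 0 0 0 0 .03;0 0 0 0 0 .03'|grep -v o; python3 st.py
python3 -m pendant '0 0 0 0 0 .03;0 0 0 0 0 .03'|grep -v o; python3 st.py
```

```text
grip_width: 0.0101
yaw 204.28 tilt [ 0.0007 -0.0001] tcp [ 0.5835 -0.1458  0.1328] F [0.7 0.  2.5] M [ 0.081 -0.193  0.066] j7 2.28 to dial [0.0005 0.     0.0008]
grip_width: 0.0102
yaw 202.58 tilt [ 0.0006 -0.0002] tcp [ 0.5835 -0.1459  0.1328] F [0.9 1.2 3.4] M [ 0.069 -0.264  0.065] j7 2.25 to dial [0.0005 0.0001 0.0008]
grip_width: 0.0103
yaw 200.87 tilt [ 0.0006 -0.0002] tcp [ 0.5835 -0.1458  0.1328] F [ 1.8 -0.6  3.6] M [ 0.015 -0.376  0.144] j7 2.23 to dial [0.0005 0.     0.0008]
grip_width: 0.0103
yaw 199.12 tilt [ 0.0007 -0.0001] tcp [ 0.5835 -0.1458  0.1328] F [2.4 0.2 3.7] M [ 0.023 -0.43   0.136] j7 2.21 to dial [0.0005 0.     0.0008]
grip_width: 0.0106
yaw 197.40 tilt [ 0.0007 -0.0001] tcp [ 0.5835 -0.1459  0.1328] F [2.7 0.3 4.3] M [ 0.061 -0.562 -0.004] j7 2.18 to dial [0.0005 0.     0.0008]
```

```bash
python3 -m pendant '0 0 0 0 0 .03;0 0 0 0 0 .03'|grep -v o; python3 st.py
python3 -m pendant '0 0 0 0 0 .03;0 0 0 0 0 .06;0 0 0 0 0 .06'|grep -v o; python3 st.py
python3 -m pendant '0 0 0 0 0 .03;0 0 0 0 0 .06;0 0 0 0 0 .06'|grep -v o; python3 st.py
```

```text
grip_width: 0.0102
yaw 195.68 tilt [ 0.0007 -0.0001] tcp [ 0.5835 -0.1458  0.1328] F [2.7 0.3 5.9] M [ 0.021 -0.653 -0.049] j7 2.16 to dial [ 0.0005 -0.      0.0008]
grip_width: 0.01
yaw 192.21 tilt [ 0.0007 -0.0003] tcp [ 0.5835 -0.1459  0.1328] F [3.4 0.3 4.9] M [-0.011 -0.692  0.024] j7 2.11 to dial [ 0.0005 -0.      0.0008]
grip_width: 0.0108
yaw 188.73 tilt [ 0.0007 -0.0003] tcp [ 0.5835 -0.1459  0.1327] F [3.2 0.1 5.4] M [-0.067 -0.751  0.018] j7 2.06 to dial [ 0.0005 -0.      0.0007]
```

Click 2 was felt near 198°. The next engagement is due at about 187° and click 3 at about 182°.

```bash
python3 -m pendant '0 0 0 0 0 .03;0 0 0 0 0 .03'|grep -v o; python3 st.py
python3 -m pendant '0 0 0 0 0 .03;0 0 0 0 0 .03'|grep -v o; python3 st.py
python3 -m pendant '0 0 0 0 0 .03;0 0 0 0 0 .03'|grep -v o; python3 st.py
```

```text
grip_width: 0.0106
yaw 187.03 tilt [ 0.0006 -0.0003] tcp [ 0.5835 -0.1459  0.1328] F [ 4.1 -1.   6.6] M [-0.146 -0.806  0.171] j7 2.04 to dial [ 0.0005 -0.0001  0.0008]
grip_width: 0.0102
yaw 185.29 tilt [ 0.0006 -0.0003] tcp [ 0.5835 -0.1459  0.1328] F [ 3.4 -1.   5.5] M [-0.111 -0.871  0.207] j7 2.01 to dial [ 0.0005 -0.0001  0.0008]
grip_width: 0.0103
yaw 183.54 tilt [ 0.0006 -0.0003] tcp [ 0.5834 -0.1459  0.1327] F [ 3.2 -0.6  4.3] M [-0.107 -0.861  0.042] j7 1.99 to dial [ 0.0005 -0.      0.0007]
```

```bash
python3 -m pendant '0 0 0 0 0 .03;0 0 0 0 0 .03'|grep -v o; python3 st.py
python3 -m pendant '0 0 0 0 0 .02;0 0 0 0 0 .02'|grep -v o; python3 st.py
```

```text
grip_width: 0.0105
yaw 181.80 tilt [ 0.0007 -0.0003] tcp [ 0.5835 -0.1459  0.1327] F [ 3.6 -0.5  5.8] M [-0.166 -0.876  0.014] j7 1.96 to dial [ 0.0005 -0.      0.0007]
grip_width: 0.0101
yaw 180.66 tilt [ 0.0007 -0.0002] tcp [ 0.5835 -0.1459  0.1328] F [4.2 0.1 5.8] M [-0.093 -0.873  0.029] j7 1.95 to dial [ 0.0005 -0.0001  0.0008]
```

Click 3 was felt. I go one hair further inside the free play to be sure, then release, rise and look.

```bash
python3 -m pendant '0 0 0 0 0 .02;0 0 0 0 0 .02'|grep -v o; python3 st.py
python3 -m pendant '0 0 0 0 0 0;0 0 0 0 0 0;0 0 0 0 0 0' .042
python3 -m pendant '0 0 -.02 0 0 0;0 0 -.06 0 0 0;-.03 0 -.10 0 0 0;-.07 0 -.14 0 0 0;-.09 0 -.15 0 0 0'
python3 -m pendant '0 0 0 0 0 0;0 0 0 0 0 0'
python3 chk.py f1 .044
python3 - <<'E'
from h import *
p=cv2.imread("pics/f1.png"); c=camera_info("wrist"); D=np.array([.583,-.146])
h=cv2.cvtColor(p,cv2.COLOR_BGR2HSV); u,v=proj(c,[*D,.05])[0].astype(int); x0,y0=u-55,v-55; w=h[y0:v+60,x0:u+60]
for nm,m in(("white",(w[...,2]>110)&(w[...,1]<90)),("blue",(w[...,0]>100)&(w[...,0]<125)&(w[...,1]>150)&(w[...,2]>100))):
    n,l,s,ce=cv2.connectedComponentsWithStats(m.astype(np.uint8))
    for i in range(1,n):
        if s[i,4]>5:
            g=ray(c,ce[i]+[x0,y0],.047)[0,:2]-D; print(nm,s[i,4],(ce[i]+[x0,y0]).round(0),"r %.4f pos %.2f"%(np.hypot(*g),(np.degrees(np.arctan2(g[0],g[1]))+2.67)/15))
cv2.imwrite("pics/f1c.png",cv2.resize(p[max(0,v-90):v+90,u-60:u+180],(800,600),interpolation=cv2.INTER_CUBIC))
E
```

```text
grip_width: 0.0107
yaw 179.51 tilt [ 0.0008 -0.0002] tcp [ 0.5835 -0.146   0.1328] F [ 2.9 -0.7  5.7] M [-0.03  -0.795 -0.04 ] j7 1.93 to dial [ 0.0005 -0.0001  0.0008]
clock: 17.05
tcp_pos: [0.5817, -0.1456, 0.1316]
orientation: [-0.009, -3.138, -0.001]
contact_force: [-0.3, -0.7, -0.7]
grip_width: 0.0421
gripper_force: 0.0
clock: 17.55
tcp_pos: [0.6755, -0.1463, 0.2866]
orientation: [0.008, 3.137, -0.001]
contact_force: [0.2, -0.2, -0.1]
grip_width: 0.0419
gripper_force: 0.0
clock: 17.75
tcp_pos: [0.6724, -0.1461, 0.2815]
orientation: [-0.008, -3.139, -0.0]
contact_force: [-0.5, 0.5, -0.1]
grip_width: 0.0415
gripper_force: 0.0
tcp [ 0.67239232 -0.14608049  0.28146127] [-7.94479826e-03 -3.13919457e+00 -3.79139352e-04] F [-0.5  0.5 -0.1]
rail 89 [[0.5455, -0.0174], [0.5583, -0.0127]]
rail 134 [[0.5476, -0.0537], [0.56, -0.0478]]
rail 89 [[0.5944, -0.015], [0.607, -0.0104]]
rail 115 [[0.5968, -0.0513], [0.6086, -0.045]]
pts 3381 x pct [-0.0786 -0.0765 -0.0547 -0.0158]
-0.032 lat [-0.0165  0.0171] ztop 0.0598
-0.028 lat [-0.0177  0.0172] ztop 0.0542
-0.024 lat [-0.0174  0.0173] ztop 0.0546
-0.02 lat [-0.0176  0.0175] ztop 0.0542
-0.016 lat [-0.0138  0.0098] ztop 0.0545
white 52 [357. 115.] r 0.0331 pos -0.18
white 36 [354. 126.] r 0.0317 pos 0.83
white 39 [351. 136.] r 0.0312 pos 1.86
white 33 [345. 145.] r 0.0311 pos 2.88
white 66 [318. 147.] r 0.0224 pos 6.06
white 34 [291. 148.] r 0.0316 pos 9.13
white 37 [337. 151.] r 0.0309 pos 3.94
white 36 [299. 154.] r 0.0314 pos 8.11
white 34 [308. 157.] r 0.0311 pos 7.09
white 34 [328. 156.] r 0.0310 pos 5.00
white 106 [346. 177.] r 0.0535 pos 4.34
blue 93 [318. 161.] r 0.0334 pos 6.04
```

View pics/f1c.png

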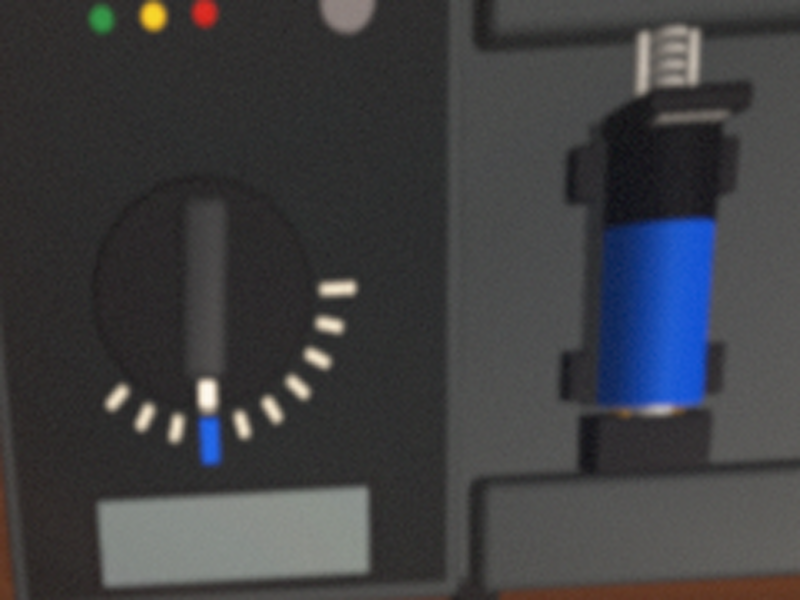

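The picture shows the white pointer at (207,395), in line with the blue tick at (209,440), measured at position 6.06. The cell at (655,310) lies in the bay with its plus end at the terminal and its sleeve against the pushed-back plate. The gripper is clear, so I hand in.

```bash
python3 -c "
from bench import r
print(r.hand_in())"
```

```text
the job is handed in; nothing more can be done
None
```

The cell is seated in the bay with its button against the plus terminal, the dial is at the blue tick after exactly three clicks, and the job was handed in at about 18 s; no verdict was returned.

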